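Load hex nuts in a welding positioner and index it to the weld pointer

TASK

Turn the welding positioner's plate by its post until the white mark points at the single-fingered load pointer, and with the plate left there draw back the jaw and stand all the hex nuts from the bench flat in the plate's channel in one row, the first flat against the stop and each flat against the next. Slide the jaw up until you feel it bear on the row, so that no gap is left, then turn the plate until the mark points midway between the prongs of the forked weld pointer, with the row still tight. Leave the other things on the bench alone.

Things in the scene. Friction and masses are not known exactly. Their poses are not given: they have to be found in the camera images.
- positioner: welding positioner fixed to the bench: a round grey base (radius 122 mm, four feet to radius 150 mm, 16 mm high) that carries a steel turning plate (radius 125 mm, top face 45 mm above the bench). Origin on the turning axis at bench level, z up. On the base's -x side (towards the robot) stands the load pointer, and 1.2 rad clockwise from it, seen from above, the weld pointer; both reach 0.162 m from the axis and 44 mm above the bench
- plate (a joint): angle of the turning plate in rad, growing counter-clockwise seen from above; 0 = mark at the load pointer, -1.2 = mark at the weld pointer; range -1.7 to 1.7. It turns stiffly (about 0.6 N m) and stays where it is left
- load_pointer (a point): tip of the load pointer, a single pointed steel finger at the plate's rim, fixed to the base
- weld_pointer (a point): the weld pointer, a steel fork of two prongs 22 mm apart at the plate's rim, fixed to the base; this point lies midway between the prongs
- mark (a point): outer end of the plate's reference mark, one long radial white line (45 mm long, 3.5 mm wide) on the plate's top, at the rim; the other, short black ticks are only graduations
- handle (a point): foot (at the plate's top face) of the black upright round post by which the plate is turned: 18 mm in diameter, 50 mm tall, 100 mm from the axis, opposite the mark; z up along the post
- stop (a point): middle of the stop's face at the plate's top face, where the nut channel begins. The axes are the plate's: y runs along the channel from the stop to the jaw and z is up. The channel lies across the plate's centre, 90 mm of it on the stop's side, between two side rails 42 mm apart inside, 6 mm thick and 5 mm high, 195 mm long. The stop is a block 20 mm wide, 24 mm tall and 15 mm thick, on the -y side of this point
- jaw (a joint): travel of the sliding jaw in m: 0 = fully open, its face 175 mm from the stop's face; grows up to 0.1 as it moves towards the stop, so the face is 0.175 minus this value from the stop. It slides with about 3 N of friction, has no lock and stays where it is left
- jaw_post (a point): foot of the jaw's black round post (16 mm in diameter, 36 mm tall, z up along it), which stands at the middle of the jaw's top, 26 mm above the plate. The jaw is a block 20 mm long, 20 mm wide and 26 mm tall in the channel; its face towards the stop is 10 mm from the post's axis
- slot0 (a point): in the middle of the channel, 10 mm above the plate's top face, where the centre of nut number 1 from the stop lies in a tight row (15 mm from the stop's face)
- slot1 (a point): in the middle of the channel, 10 mm above the plate's top face, where the centre of nut number 2 from the stop lies in a tight row (45 mm from the stop's face)
- slot2 (a point): in the middle of the channel, 10 mm above the plate's top face, where the centre of nut number 3 from the stop lies in a tight row (75 mm from the stop's face)
- slot3 (a point): in the middle of the channel, 10 mm above the plate's top face, where the centre of nut number 4 from the stop lies in a tight row (105 mm from the stop's face)
- slot4 (a point): in the middle of the channel, 10 mm above the plate's top face, where the centre of nut number 5 from the stop lies in a tight row (135 mm from the stop's face)
- nut1: steel hex nut for welding, 30 mm across flats, 34.6 mm across corners, 20 mm tall, 60 to 110 g, standing flat on the bench at the start; may be absent. Origin at its centre, 10 mm above what it stands on, z along its bore (either face may be up), x out through the middle of one flat (flats every 60 degrees)
- nut2: steel hex nut for welding, 30 mm across flats, 34.6 mm across corners, 20 mm tall, 60 to 110 g, standing flat on the bench at the start; may be absent. Origin at its centre, 10 mm above what it stands on, z along its bore (either face may be up), x out through the middle of one flat (flats every 60 degrees)
- nut3: steel hex nut for welding, 30 mm across flats, 34.6 mm across corners, 20 mm tall, 60 to 110 g, standing flat on the bench at the start; may be absent. Origin at its centre, 10 mm above what it stands on, z along its bore (either face may be up), x out through the middle of one flat (flats every 60 degrees)
- nut4: steel hex nut for welding, 30 mm across flats, 34.6 mm across corners, 20 mm tall, 60 to 110 g, standing flat on the bench at the start; may be absent. Origin at its centre, 10 mm above what it stands on, z along its bore (either face may be up), x out through the middle of one flat (flats every 60 degrees)
- nut5: steel hex nut for welding, 30 mm across flats, 34.6 mm across corners, 20 mm tall, 60 to 110 g, standing flat on the bench at the start; may be absent. Origin at its centre, 10 mm above what it stands on, z along its bore (either face may be up), x out through the middle of one flat (flats every 60 degrees)
- hammer: hammer lying on the bench to the left, not part of the job
- brush: brush lying on the bench at the near right, not part of the job
- can: aluminium can, 56 mm in diameter and 150 mm tall, standing at the near left, not part of the job
- square: red welding magnet, a flat block 60 x 60 x 14 mm, lying on the bench beyond the positioner, not part of the job
Not all that is in view belongs to the job. Leave any blue or yellow look-alike of the nut1 alone.

How it is judged:
By the outcome, as a careful person would: the job done as asked, in the order asked, and still so for the second after the job is handed in, with the robot touching nothing.
Of nut1, nut2, nut3, nut4, nut5 only 3 to 5 are there at a start; the rules pass over those that are not, and their reading is None.
At some moment in a run one of nut1, nut2, nut3, nut4, nut5 may be knocked a few centimetres aside while the robot is not near it.
It also fails if it takes over 210 s, if anything falls off the work surface, if the arm or the gripper's body presses on something with over 40 N, if the wrist force passes 120 N, or if a joint passes its speed limit or range.

ROBOT

A 6-joint arm with a two-finger parallel gripper is mounted at the origin on the work surface. World frame = base frame: x ahead of the robot, y to its left, z up, the work surface at z = 0. Lengths are in m, angles in rad, forces in N, time in s.
With the tool pointing down it reaches from about 0.35 to 0.975 m from the base axis. Payload 7.1 kg.
Tool frame: the origin (TCP) lies midway between the tips of the shut fingers; the grasp point (between the pads) lies 19 mm behind it; z points along the fingers, x is the direction in which the jaws open and shut, and the axes are right-handed (so a half turn about z gives the same grasp; the last joint's range is limited). The gripper opens to 88 mm and grips with 3 to 60 N. Pads are 20 mm wide; open, the fingers measure 115 mm over their backs; the gripper's body (75 mm by 178 mm) begins 61 mm behind the grasp point.
Start: joints at [-1.226, 0.423, 1.63, -0, 1.089, -0.019], TCP at [0.222, -0.584, 0.223] pointing down, gripper open.
Joint ranges: [-3, 3], [-0.9, 2.11], [0.09, 2.58], [-1.31, 4.45], [0.11, 2.69], [-2.54, 2.54]. Speed limits (rad/s): [2.39, 2.39, 3.01, 3.14, 3.14, 3.14].

INTERFACE

Orientations are given as a unit quaternion [w, x, y, z].
In Python, from station import move_pose, movel, movej, command_gripper, wait, inverse_kinematics, read_camera, camera_info, MotionError, job_done, get_time, get_joint_pos, get_qvel, get_effort, get_tcp_pos, get_ee_rot, get_ft_force, get_ft_torque, get_grip_width gives the robot as it stands. Calls block until the motion is done:
- move_pose(position, orientation): joint-space move of the TCP to a pose.
- movel(position, frame=None, v=0.15, until_force=None): straight line of the TCP; frame=None keeps the orientation; v is the mean speed in m/s. With until_force (N) it stops when the force on the tool has changed by that much, and returns True; else False.
- movej(angles): joint-space move.
- command_gripper(opening): opening from 0.0 (shut) to 1.0 (fully open); the grip force is fixed at half the most; returns when the fingers have stopped.
- wait(seconds).
- inverse_kinematics(position, orientation): joint angles nearest the present ones, or None.
- read_camera(name): name is "scene" or "side" or "wrist"; returns the picture (480x640x3 uint8, red, green, blue); there is no depth.
- camera_info(name): a dict with "intrinsics" (3x3 intrinsics, pixels), "dist" ([k1, k2, p1, p2, k3] as OpenCV has them; the pictures are not rectified), "T" (4x4, takes a point from camera to world coordinates); the wrist camera has in their place "tool_from_camera" (4x4, takes a point from camera to tool coordinates, whose origin is the TCP and whose axes are the tool frame's). Camera axes: x right, y up, looking along -z (the intrinsics and any distortion apply to the point x, -y, -z); pixel columns grow to the right and rows downward; lengths in m; the calibration is good to about 2 mm. A picture is of the moment at which its call begins: read the wrist's pose just before it. camera_info takes no time and is no camera call.
A pose or a line that the arm cannot do raises MotionError and nothing moves.
- job_done(): hands the job in, once; it reports no verdict.
Readings, each from a call of its own:
- get_time(): time.
- get_joint_pos(): joint angles.
- get_qvel(): joint speeds.
- get_effort(): joint torques, N m.
- get_tcp_pos(): TCP position.
- get_ee_rot(): TCP orientation.
- get_ft_force(): force on the tool from outside, world axes, zero at the start.
- get_ft_torque(): the same for the moment, N m.
- get_grip_width(): opening from 0.0 (shut) to 1.0 (fully open).
Only numpy, scipy, OpenCV 4.12 (cv2) and the standard library are available. Lean on these libraries where they do the work, as an engineer would, in place of code of your own. Each camera call takes 0.05 s, during which the arm holds its last target. There are 200 camera calls.

## Working session

There is one attempt and no reset: what is moved stays moved. The work goes in short steps, each a Python script; the robot and the scene stay as the last script left them, time stands still between calls to the robot, and variables do not carry over. Pictures are saved under pics/ and viewed, about 12 in all and at most 16, crops included, and the job is handed in when it is done.

```bash
mkdir -p pics; ls
python3 - <<'E'
from station import *
import cv2,numpy as np
for n in ("scene","side","wrist"):
    im=read_camera(n); cv2.imwrite(f"pics/{n}0.png",im[:,:,::-1]); i=camera_info(n)
    print(n,{k:np.round(v,3).tolist() for k,v in i.items()})
print(get_tcp_pos(),get_ee_rot(),get_time(),get_grip_width(),get_ft_force())
E
```

```text
pics
scene {'intrinsics': [[530.23, 0.0, 321.439], [0.0, 530.23, 239.289], [0.0, 0.0, 1.0]], 'dist': [-0.036, 0.0, 0.0, 0.0, 0.0], 'T': [[0.47, -0.646, 0.602, 1.366], [0.883, 0.341, -0.323, -0.425], [0.003, 0.683, 0.73, 1.093], [0.0, 0.0, 0.0, 1.0]]}
side {'intrinsics': [[562.873, 0.0, 328.795], [0.0, 562.873, 243.282], [0.0, 0.0, 1.0]], 'dist': [0.057, 0.0, 0.0, 0.0, 0.0], 'T': [[0.95, 0.196, -0.243, 0.152], [-0.311, 0.536, -0.785, -1.066], [-0.024, 0.821, 0.57, 0.884], [0.0, 0.0, 0.0, 1.0]]}
wrist {'intrinsics': [[382.588, 0.0, 321.486], [0.0, 382.588, 232.936], [0.0, 0.0, 1.0]], 'dist': [-0.029, 0.0, 0.0, 0.0, 0.0], 'tool_from_camera': [[1.0, 0.001, -0.001, -0.0], [0.001, -0.962, -0.272, -0.075], [-0.001, 0.272, -0.962, -0.163], [0.0, 0.0, 0.0, 1.0]]}
[ 0.22227262 -0.58371485  0.22208417] [-3.21589886e-04  8.23364354e-01 -5.67512834e-01 -4.69301724e-04] 0.15 0.9964888504664108 [-0.55282184  0.38503569  0.85364628]
```

View pics/scene0.png

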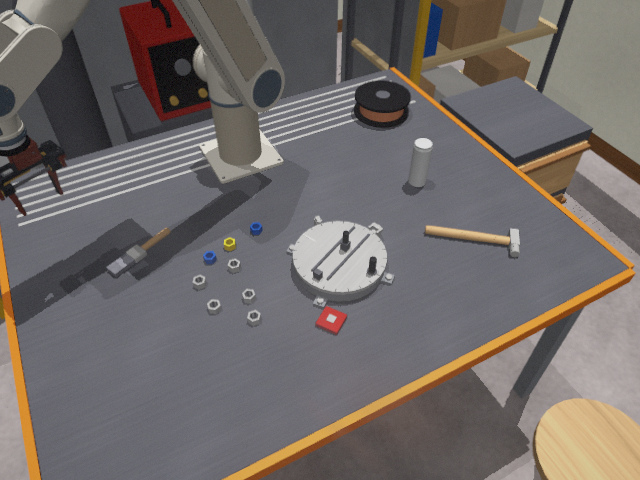

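View pics/side0.png

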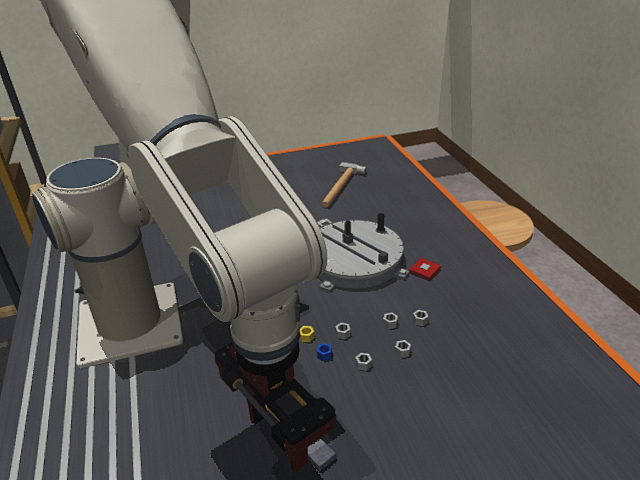

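```bash
cat > h.py <<'E'
from station import *
import cv2, numpy as np
from scipy.spatial.transform import Rotation as R
def down(a):
    """tool pointing down, tool x (jaw direction) at world yaw a"""
    x=np.array([np.cos(a),np.sin(a),0]); z=np.array([0,0,-1.]); y=np.cross(z,x)
    q=R.from_matrix(np.c_[x,y,z]).as_quat(); return [q[3],q[0],q[1],q[2]]
def toolT():
    q=get_ee_rot(); T=np.eye(4); T[:3,:3]=R.from_quat([q[1],q[2],q[3],q[0]]).as_matrix(); T[:3,3]=get_tcp_pos(); return T
def snap(name,save=None):
    i=camera_info(name); T=np.array(i["T"]) if name!="wrist" else toolT()@np.array(i["tool_from_camera"])
    im=read_camera(name)
    if save: cv2.imwrite(f"pics/{save}.png",im[:,:,::-1])
    return im,(np.array(i["intrinsics"]),np.array(i["dist"]),T)
def ray(uv,c):
    K,d,T=c; p=cv2.undistortPoints(np.float64(uv).reshape(-1,1,2),K,d)[:,0]
    return T[:3,3],np.c_[p[:,0],-p[:,1],-np.ones(len(p))]@T[:3,:3].T
def cast(uv,z,c):
    o,v=ray(uv,c); return o+v*((z-o[2])/v[:,2])[:,None]
def proj(P,c):
    K,d,T=c; p=(np.atleast_2d(P)-T[:3,3])@T[:3,:3]; p=np.float64(p*[1,-1,-1])
    return cv2.projectPoints(p,np.zeros(3),np.zeros(3),K,d)[0][:,0]
def tri(uv1,c1,uv2,c2):
    o1,v1=ray(uv1,c1);o2,v2=ray(uv2,c2);v1=v1[0];v2=v2[0]
    s=np.linalg.lstsq(np.c_[v1,-v2],o2-o1,rcond=None)[0]; a=o1+s[0]*v1;b=o2+s[1]*v2
    return (a+b)/2,np.linalg.norm(a-b)
E
python3 - <<'E'
from h import *
im,c=snap("scene")
np.set_printoptions(precision=3,suppress=True)
print(cast([(199,282),(234,265),(213,306),(248,295),(254,317),(209,257),(229,243),(256,229)],.02,c))
print("pos",cast([(340,254)],.045,c),"post",cast([(346,240),(373,265)],.06,c))
for k,yaw in ((.6,0),):
    p=cast([(340,254)],.045,c)[0]
    for yw in (0,np.pi/2,-np.pi/2,np.pi):
      for dz in (.3,.25):
        print(yw,dz,inverse_kinematics([p[0]-0.0,p[1],dz+.0],down(yw)) is not None)
E
```

```text
[[ 0.467 -0.301  0.02 ]
 [ 0.456 -0.2    0.02 ]
 [ 0.556 -0.296  0.02 ]
 [ 0.565 -0.206  0.02 ]
 [ 0.634 -0.219  0.02 ]
 [ 0.398 -0.249  0.02 ]
 [ 0.375 -0.183  0.02 ]
 [ 0.36  -0.096  0.02 ]]
pos [[0.572 0.056 0.045]] post [[0.547 0.088 0.06 ]
 [0.655 0.105 0.06 ]]
0 0.3 True
0 0.25 True
1.5707963267948966 0.3 True
1.5707963267948966 0.25 True
-1.5707963267948966 0.3 True
-1.5707963267948966 0.25 True
3.141592653589793 0.3 False
3.141592653589793 0.25 False
```

Run:
```python
from h import *
move_pose([.53,-.19,.28],down(0)); snap("wrist","nutsA")
move_pose([.572,.10,.30],down(0)); snap("wrist","posA"); snap("scene","sceneA"); snap("side","sideA")
np.savez("camA.npz",T=toolT()); print(get_time())
```

```text
3.35
```

View pics/nutsA.png

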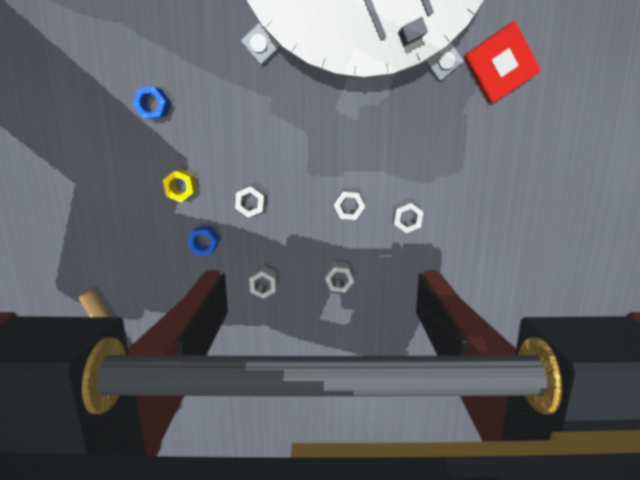

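View pics/posA.png

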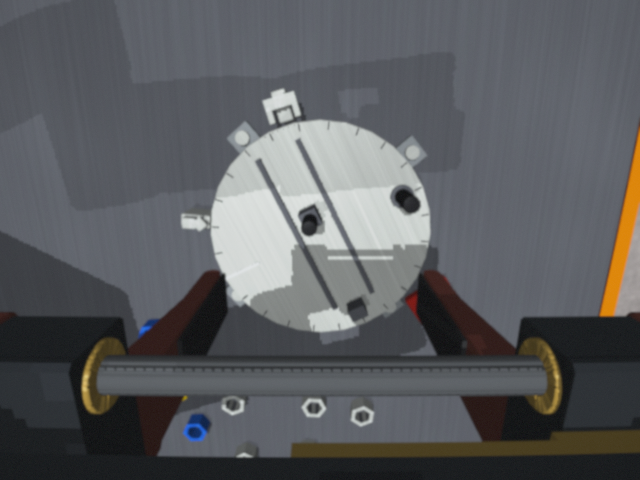

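Run:
```python
import cv2
a=cv2.imread("pics/posA.png")[85:335,175:440]
cv2.imwrite("pics/posAc.png",cv2.resize(a,None,fx=2.4,fy=2.4,interpolation=cv2.INTER_CUBIC));
```

```text
(no output)
```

View pics/posAc.png

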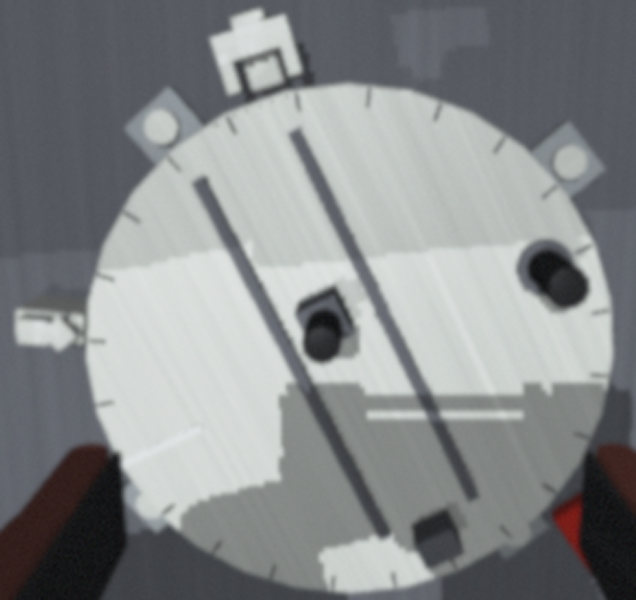

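```bash
cat >> h.py <<'E'
from scipy.optimize import least_squares
def rimfit(im,c,c0,r=.125,z=.045,thr=22):
    """centre of the plate: strongest outward bright->dark edge along radial lines near r, robust circle fit"""
    g=cv2.GaussianBlur(cv2.cvtColor(im,cv2.COLOR_RGB2GRAY),(3,3),0).astype(np.float32)
    t=np.linspace(0,2*np.pi,241)[:-1]; rr=np.arange(r-.012,r+.012,.0005); P=[]
    for a in t:
        w=np.c_[c0[0]+rr*np.cos(a),c0[1]+rr*np.sin(a),0*rr+z]; uv=np.float32(proj(w,c))
        s=cv2.remap(g,uv[:,:1],uv[:,1:],cv2.INTER_LINEAR)[:,0]; d=s[:-6]-s[6:]; k=d.argmax()
        if d[k]>thr: P.append(w[k+3,:2])
    P=np.array(P); f=least_squares(lambda q:np.hypot(*(P-q).T)-r,c0[:2],loss="soft_l1",f_scale=.0008)
    e=np.abs(f.fun); return f.x,len(P),np.median(e)
E
cat > m1.py <<'E'
from h import *
np.set_printoptions(precision=4,suppress=True)
i=camera_info("wrist");c=(np.array(i["intrinsics"]),np.array(i["dist"]),np.load("camA.npz")["T"]@np.array(i["tool_from_camera"]))
im=cv2.imread("pics/posA.png")[:,:,::-1]
x=np.array([.572,.056])
for k in range(3): x,n,e=rimfit(im,c,x); print(x,n,e)
for nm in ("scene","side"):
    j=camera_info(nm); cc=(np.array(j["intrinsics"]),np.array(j["dist"]),np.array(j["T"])); print(nm,[rimfit(cv2.imread(f"pics/{nm}A.png")[:,:,::-1],cc,x) ])
def pol(nm,uv,z,crop=True):
    uv=np.array(uv,float)
    if crop: uv=(uv+.5)/2.4-.5+[175,85]
    w=cast(uv,z,c)[:,:2]-x
    for q in w: print(nm,"r %.1f ang %.2f deg"%(np.hypot(*q)*1e3,np.degrees(np.arctan2(q[1],q[0]))))
pol("mark",[(122,467),(202,430)],.045)
pol("stop top",[(438,540)],.069)
pol("handle foot",[(546,268)],.046); pol("handle top",[(567,289)],.095)
pol("jawpost top",[(322,342)],.107)
pol("railsL",[(200,180),(385,530)],.05);pol("railsR",[(297,130),(472,495)],.05)
pol("load",[(84,336),(15,327)],.044); pol("weld",[(240,72),(284,52),(251,97),(294,85),(263,75)],.044)
pol("feet",[(160,127),(570,161)],.016)
E
python3 m1.py
```

```text
[0.5713 0.0539] 236 0.0005407236448791153
[0.5714 0.0539] 237 0.0005256287537799831
[0.5714 0.0539] 238 0.0005057674663598022
scene [(array([0.5711, 0.054 ]), 170, np.float64(0.0006427109464314101))]
side [(array([0.5686, 0.0552]), 143, np.float64(0.000665231604910485))]
mark r 124.5 ang -153.64 deg
mark r 79.9 ang -153.18 deg
stop top r 92.8 ang -63.17 deg
handle foot r 100.5 ang 25.37 deg
handle top r 99.4 ang 25.87 deg
jawpost top r 26.6 ang 113.20 deg
railsL r 106.5 ang 128.10 deg
railsL r 88.8 ang -78.63 deg
railsR r 107.6 ang 101.94 deg
railsR r 90.9 ang -48.79 deg
load r 125.5 ang 175.01 deg
load r 158.1 ang 174.40 deg
weld r 138.1 ang 109.92 deg
weld r 140.8 ang 101.32 deg
weld r 126.6 ang 109.65 deg
weld r 126.5 ang 100.74 deg
weld r 133.8 ang 106.08 deg
feet r 138.3 ang 130.12 deg
feet r 138.6 ang 40.13 deg
```

```bash
cat >> h.py <<'E'
C=np.array([.5714,.0540]); ZP=.045; BASE=np.radians(-4.95)
def pw(phi,x,y): 
    return C+np.array([np.cos(phi)*x-np.sin(phi)*y,np.sin(phi)*x+np.cos(phi)*y])
def turn(p0,p1,off=np.pi/2,z=ZP+.014,r=.1,v=.06,openw=.5):
    """grip the post with the plate's x axis at world angle p0, turn to p1, release, rise"""
    move_pose([*pw(p0,r,0),z+.075],down(p0+off)); command_gripper(openw)
    movel([*pw(p0,r,0),z],v=.12); command_gripper(0)
    for a in np.linspace(p0,p1,max(2,int(abs(p1-p0)/.12)+1))[1:]:
        movel([*pw(a,r,0),z],down(a+off),v=v)
    print("held",get_tcp_pos(),get_grip_width(),get_ft_force())
    command_gripper(openw); movel([*pw(p1,r,0),z+.075],v=.15)
E
python3 - <<'E'
from h import *
d=np.radians
for off in (90,-90):
  for p in (26,-5,-40,-74): 
    q=inverse_kinematics([*pw(d(p),.1,0),.06],down(d(p+off))); print(off,p,None if q is None else np.round(q,2))
for y in (-.075,.045,.095):
  for yw in (0,30,-30,90,-90,150,-150):
    q=inverse_kinematics([*pw(BASE,0,y),.06],down(BASE+d(yw))); print(y,yw,None if q is None else np.round(q[[0,5]],2))
turn(d(26.0),BASE); print(get_time())
move_pose([.572,.11,.30],down(0)); im,c=snap("wrist","posB"); np.savez("camB.npz",T=toolT())
cv2.imwrite("pics/posBc.png",cv2.resize(im[85:350,175:440,::-1],None,fx=2.25,fy=2.25,interpolation=cv2.INTER_CUBIC))
E
```

```text
90 26 [ 0.13  0.68  1.61 -0.    0.85 -1.9 ]
90 -5 [ 0.05  0.69  1.6  -0.    0.85 -1.43]
90 -40 [-0.03  0.66  1.66 -0.    0.82 -0.91]
90 -74 [-0.09  0.61  1.77 -0.    0.76 -0.37]
-90 26 [ 0.13  0.68  1.61 -0.    0.85  1.25]
-90 -5 [ 0.05  0.69  1.6  -0.    0.85  1.71]
-90 -40 [-0.03  0.66  1.66 -0.    0.82  2.23]
-90 -74 None
-0.075 0 [-0.06  0.03]
-0.075 30 [-0.06 -0.49]
-0.075 -30 [-0.06  0.55]
-0.075 90 [-0.06 -1.54]
-0.075 -90 [-0.06  1.6 ]
-0.075 150 None
-0.075 -150 None
0.045 0 [0.15 0.24]
0.045 30 [ 0.15 -0.29]
0.045 -30 [0.15 0.76]
0.045 90 [ 0.15 -1.33]
0.045 -90 [0.15 1.81]
0.045 150 [ 0.15 -2.38]
0.045 -150 None
0.095 0 [0.23 0.32]
0.095 30 [ 0.23 -0.21]
0.095 -30 [0.23 0.84]
0.095 90 [ 0.23 -1.25]
0.095 -90 [0.23 1.89]
0.095 150 [ 0.23 -2.3 ]
0.095 -150 None
held [0.67097697 0.0448226  0.05953609] 0.20003339288728228 [-1.93133435 -1.36840869  6.49491038]
10.025
```

View pics/posBc.png

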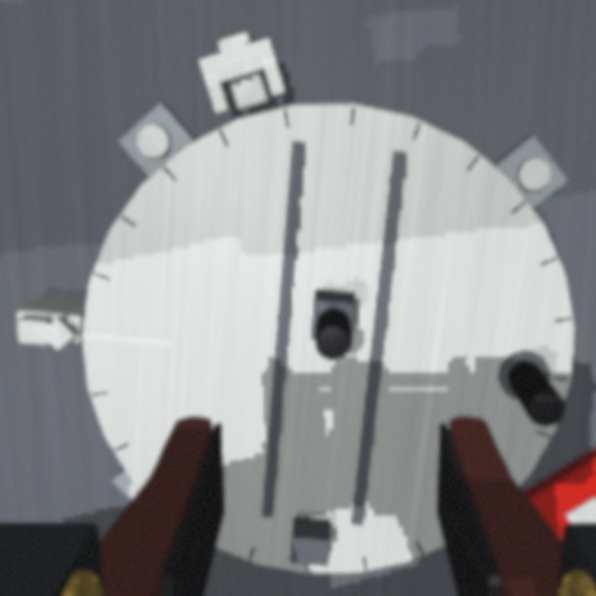

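Run:
```python
from h import *
i=camera_info("wrist");c=(np.array(i["intrinsics"]),np.array(i["dist"]),np.load("camB.npz")["T"]@np.array(i["tool_from_camera"]))
im=cv2.imread("pics/posB.png")[:,:,::-1]; x,n,e=rimfit(im,c,C); print(x,n,e)
def W(uv,z): return cast((np.array(uv,float)+.5)/2.25-.5+[175,85],z,c)[:,:2]-x
def pol(nm,uv,z):
    for q in W(uv,z): print(nm,"r %.1f ang %.2f"%(np.hypot(*q)*1e3,np.degrees(np.arctan2(q[1],q[0]))),np.round(q*1e3,1))
pol("mark",[(83,335.5),(170,345.5)],.045)
pol("loadtip",[(82,336)],.044); pol("load body",[(17,328)],.044)
pol("handle",[(524,375)],.046); pol("jawtop",[(333,342)],.107);pol("stop",[(312,541)],.069)
pol("feet",[(152,141),(535,174)],.016); pol("weld",[(232,113),(226,81),(267,73),(273,104)],.044)
for l in ([(299,142),(267,516)],[(400,152),(358,524)]):
    w=W(l,.05); d=w[0]-w[1]; print("rail",np.degrees(np.arctan2(d[1],d[0]))-90)
# mark: radial-profile brightness maximum at radii 85..120
g=cv2.cvtColor(im,cv2.COLOR_RGB2GRAY).astype(np.float32); aa=np.radians(np.arange(165,185,.1))
acc=0
for r in np.arange(.086,.121,.002):
    uv=np.float32(proj(np.c_[x[0]+r*np.cos(aa),x[1]+r*np.sin(aa),0*aa+.045],c)); s=cv2.remap(g,uv[:,:1],uv[:,1:],1)[:,0]; acc=acc+s-cv2.GaussianBlur(s.reshape(-1,1),(1,61),15)[:,0]
print("mark best",np.degrees(aa[acc.argmax()]))
```

```text
[0.57130718 0.05410159] 205 0.0004989205801805008
mark r 124.2 ang 174.76 [-123.6   11.3]
mark r 80.1 ang 175.66 [-79.9   6.1]
loadtip r 124.9 ang 175.05 [-124.5   10.8]
load body r 157.9 ang 174.55 [-157.2   15. ]
handle r 100.4 ang -5.37 [99.9 -9.4]
jawtop r 26.3 ang 84.68 [ 2.4 26.2]
stop r 91.2 ang -95.13 [ -8.1 -90.9]
feet r 138.3 ang 130.17 [-89.2 105.7]
feet r 138.6 ang 40.00 [106.2  89.1]
weld r 128.3 ang 110.56 [-45.1 120.1]
weld r 142.8 ang 109.40 [-47.4 134.7]
weld r 141.1 ang 101.53 [-28.2 138.2]
weld r 126.8 ang 101.67 [-25.6 124.2]
rail -5.597188123681775
rail -5.342586343312988
mark best 174.59999999999948
```

```bash
cat >> h.py <<'E'
PHI=np.radians(-5.1)
def jawmove(phi,y0,y1,v=.06,until=None,lift=True,z=.077):
    """grip the jaw's post at plate y0, slide it to plate y1"""
    o=down(phi+np.pi/2)
    move_pose([*pw(phi,0,y0),.17],o); command_gripper(.5); movel([*pw(phi,0,y0),z],v=.15); command_gripper(0)
    f0=get_ft_force(); hit=movel([*pw(phi,0,y1),z],v=v,until_force=until); f1=get_ft_force()
    p=np.array(get_tcp_pos())[:2]-C; yy=-np.sin(phi)*p[0]+np.cos(phi)*p[1]
    print("jaw hit",hit,"y %.4f"%yy,"w",get_grip_width(),"df",np.round(np.array(f1)-f0,1))
    if lift: command_gripper(.5); movel([*get_tcp_pos()[:2],.17],v=.2)
    return yy
def nuts(im,c,z=.02,draw=None):
    """steel hex tops: list of (x,y,flat angle in [-30,30) deg, area mm2, 6-fold strength)"""
    hsv=cv2.cvtColor(im,cv2.COLOR_RGB2HSV); g=hsv[...,2].astype(np.float32)
    bg=cv2.medianBlur(hsv[...,2],61).astype(np.float32)
    m=((g>bg*1.45)&(hsv[...,1]<70)).astype(np.uint8)*255; out=[]
    for k in cv2.findContours(m,cv2.RETR_EXTERNAL,cv2.CHAIN_APPROX_NONE)[0]:
        if len(k)<25: continue
        h=cv2.convexHull(k)[:,0].astype(float); w=cast(h,z,c)[:,:2]; a=cv2.contourArea(np.float32(w*1e3))
        if not 550<a<1250: continue
        M=cv2.moments(np.float32((w-w.mean(0))*1e3)); p=w.mean(0)+np.array([M["m10"],M["m01"]])/M["m00"]/1e3
        n=len(w); t=np.linspace(0,1,40)[:-1,None]; q=np.concatenate([w[i]*(1-t)+w[(i+1)%n]*t for i in range(n)])-p
        th=np.arctan2(q[:,1],q[:,0]); r=np.hypot(*q.T); o=np.argsort(th); tt=np.linspace(-np.pi,np.pi,361)[:-1]
        rr=np.interp(tt,th[o],r[o],period=2*np.pi); F=(rr*np.exp(6j*tt)).mean()
        cor=np.degrees(np.angle(F))/6; fl=(cor+30+30)%60-30
        if r.max()<.024: out.append((*np.round(p,4),round(fl,1),round(a),round(abs(F)/rr.mean(),3)))
    return out
def looknuts(save=None):
    move_pose([.53,-.17,.28],down(0)); im,c=snap("wrist",save); return nuts(im,c)
E
python3 - <<'E'
from h import *
jawmove(PHI,.026,.0945,until=20)
print(*looknuts("nutsB"),sep="\n"); print(get_time())
E
```

```text
jaw hit False y 0.0948 w 0.17597667480214677 df [ 2.3 -0.4 -0.5]
(np.float64(0.936), np.float64(-0.4119), np.float64(4.1), 561, np.float64(0.012))
(np.float64(0.6711), np.float64(-0.3137), np.float64(15.5), 755, np.float64(0.021))
(np.float64(0.6295), np.float64(-0.2184), np.float64(-5.8), 775, np.float64(0.022))
(np.float64(0.5614), np.float64(-0.204), np.float64(27.3), 762, np.float64(0.024))
(np.float64(0.4488), np.float64(-0.1994), np.float64(-7.9), 802, np.float64(0.023))
18.2833
```

View pics/nutsB.png

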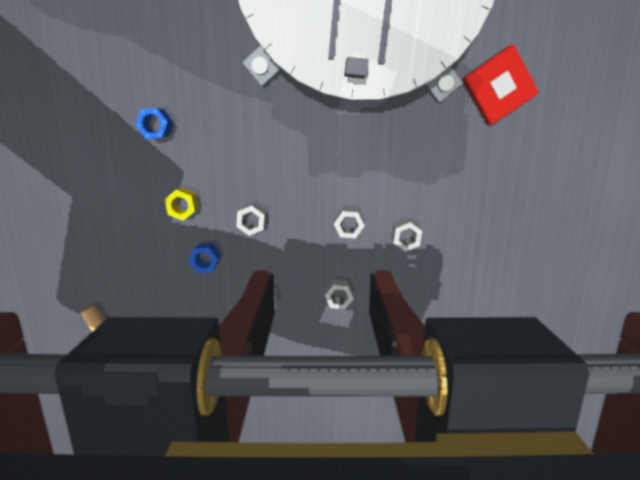

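```bash
cat >> h.py <<'E'
def findnut(p,save=None,tol=.05):
    """close look from above at the nut thought to be at p"""
    move_pose([p[0],p[1]-.045,.15],down(0)); im,c=snap("wrist",save)
    L=[n for n in nuts(im,c) if np.hypot(n[0]-p[0],n[1]-p[1])<tol and 650<n[3]<950]
    L.sort(key=lambda n:np.hypot(n[0]-p[0],n[1]-p[1])); return L
S=.003
def pick(n,place_yaw,z=.0075,ow=.6):
    fl=np.radians(n[2]); yaw=min((fl+k*np.pi/3 for k in range(-3,4)),key=lambda a:abs(a-place_yaw))
    t=np.array([-np.sin(yaw),np.cos(yaw)]); p=np.array(n[:2],float)+S*t
    command_gripper(ow); move_pose([*p,.07],down(yaw)); movel([*p,z],v=.12); command_gripper(0); w=get_grip_width()
    movel([*p,.11],v=.25); print("picked yaw %.1f width %.1f mm"%(np.degrees(yaw),w*88), round(get_grip_width()*88,1)); return w
def place(slot,place_yaw,z=.0075,phi=None,lead=.006,over=.004,lat=0.):
    phi=PHI if phi is None else phi; y=-.09+.015+.03*slot; yaw=phi+place_yaw
    t=np.array([-np.sin(yaw),np.cos(yaw)]); at=lambda yy:pw(phi,lat,yy)+S*t
    move_pose([*at(y+lead),.12],down(yaw)); movel([*at(y+lead),ZP+z+.004],v=.15)
    d=movel([*at(y+lead),ZP+z-.001],v=.02,until_force=4); zc=get_tcp_pos()[2]
    h=movel([*at(y-over),zc],v=.03,until_force=6)
    q=np.array(get_tcp_pos())[:2]-S*t-C; print("slot",slot,"down",d,"z %.4f"%(zc-ZP-z),"hit",h,"plate xy",np.round([np.cos(phi)*q[0]+np.sin(phi)*q[1],-np.sin(phi)*q[0]+np.cos(phi)*q[1]],4),"want y %.3f"%y,"w %.1f"%(get_grip_width()*88))
    command_gripper(.55); movel([*get_tcp_pos()[:2],.13],v=.25)
E
python3 - <<'E'
from h import *
th=np.radians(30)
L=findnut([.449,-.199],"n1"); print(L)
pick(L[0],PHI+th); 
if get_grip_width()*88>27: place(0,th)
print(get_time())
move_pose([.572,.06,.26],down(0)); im,c=snap("wrist","posC"); cv2.imwrite("pics/posCc.png",cv2.resize(im[60:360,120:520,::-1],None,fx=1.9,fy=1.9,interpolation=cv2.INTER_CUBIC))
E
```

```text
[(np.float64(0.4491), np.float64(-0.1989), np.float64(-7.3), 793, np.float64(0.025))]
picked yaw 52.7 width 29.6 mm 29.6
slot 0 down True z 0.0006 hit True plate xy [ 0.0005 -0.0733] want y -0.075 w 29.6
24.925
```

View pics/posCc.png

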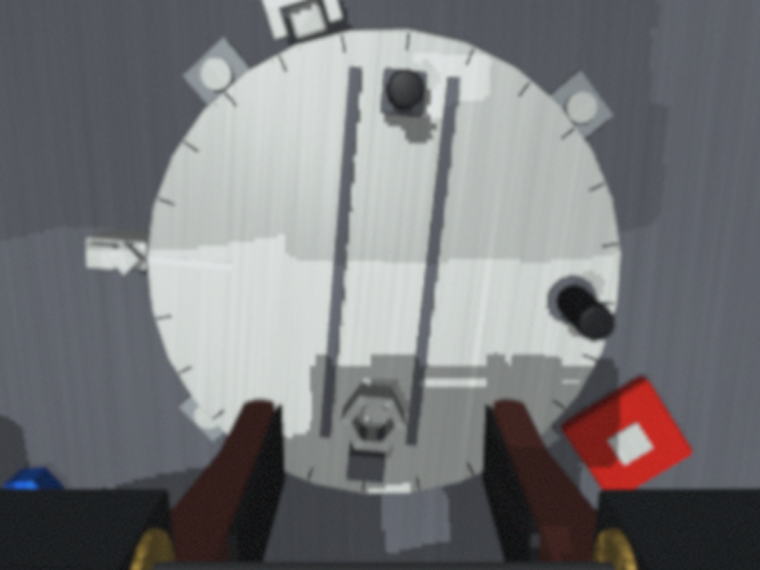

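Run:
```python
from h import *
th=np.radians(30)
for s,p in ((1,[.5614,-.204]),(2,[.6295,-.2184])):
    L=findnut(p,f"n{s+1}"); print(L)
    if not L: break
    w=pick(L[0],PHI+th)
    if not 27<get_grip_width()*88<33: print("bad grip"); break
    place(s,th,lead=.008)
print(get_time())
print(findnut([.55,-.296],"n4"))
```

```text
[(np.float64(0.5613), np.float64(-0.2035), np.float64(25.8), 789, np.float64(0.026))]
picked yaw 25.8 width 29.8 mm 29.5
slot 1 down True z 0.0005 hit True plate xy [ 0.0003 -0.0447] want y -0.045 w 29.5
[(np.float64(0.6292), np.float64(-0.2178), np.float64(-6.4), 792, np.float64(0.027))]
picked yaw 53.6 width 29.6 mm 29.9
slot 2 down True z 0.0005 hit True plate xy [ 0.0005 -0.0156] want y -0.015 w 29.9
39.6917
[(np.float64(0.5513), np.float64(-0.2931), np.float64(23.0), 789, np.float64(0.026))]
```

Run:
```python
from h import *
th=np.radians(30)
for s,p in ((3,[.5513,-.2931]),(4,[.462,-.300])):
    L=findnut(p,f"n{s+1}"); print(L)
    if not L: break
    w=pick(L[0],PHI+th)
    if not 27<get_grip_width()*88<33: print("bad grip"); break
    place(s,th,lead=.008)
print(get_time())
move_pose([.572,.06,.26],down(0)); im,c=snap("wrist","posD"); cv2.imwrite("pics/posDc.png",cv2.resize(im[60:360,120:520,::-1],None,fx=1.9,fy=1.9,interpolation=cv2.INTER_CUBIC))
```

```text
[(np.float64(0.5512), np.float64(-0.2931), np.float64(23.1), 783, np.float64(0.026))]
picked yaw 23.1 width 29.7 mm 30.0
slot 3 down True z 0.0005 hit True plate xy [0.0005 0.0149] want y 0.015 w 29.8
[(np.float64(0.4592), np.float64(-0.2997), np.float64(0.6), 796, np.float64(0.027))]
picked yaw 0.6 width 29.7 mm 29.8
slot 4 down True z 0.0005 hit True plate xy [0.0005 0.0453] want y 0.045 w 29.6
55.375
```

View pics/posDc.png

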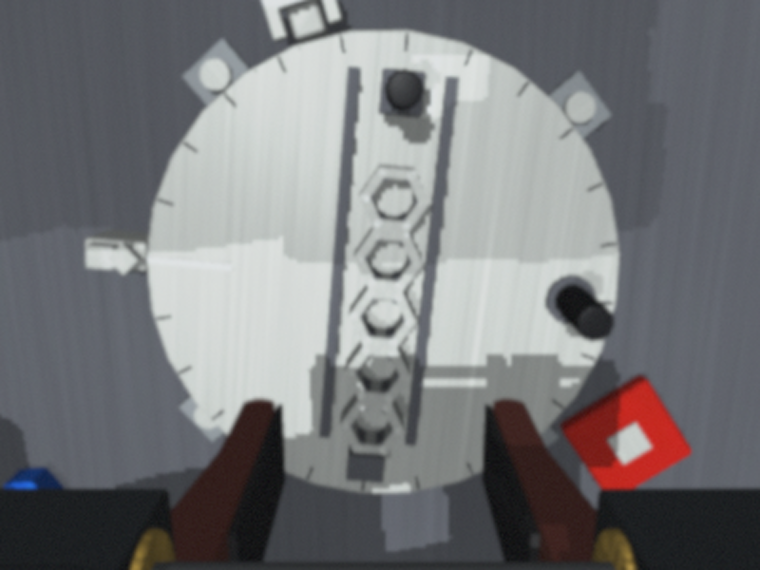

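Run:
```python
from h import *
jawmove(PHI,.0945,.064,v=.025,until=11); print(get_time())
```

```text
jaw hit True y 0.0702 w 0.1725212275244137 df [ 0.9  2.9 -2.2]
61.0917
```

Run:
```python
from h import *
jawmove(PHI,.0702,.064,v=.015,until=18); print(get_time())
move_pose([.572,.03,.22],down(0)); im,c=snap("wrist","posE"); cv2.imwrite("pics/posEc.png",cv2.resize(im[40:330,200:440,::-1],None,fx=2,fy=2,interpolation=cv2.INTER_CUBIC))
```

```text
jaw hit True y 0.0703 w 0.17464095851063188 df [ 0.1  2.8 -0.7]
64.425
```

View pics/posEc.png

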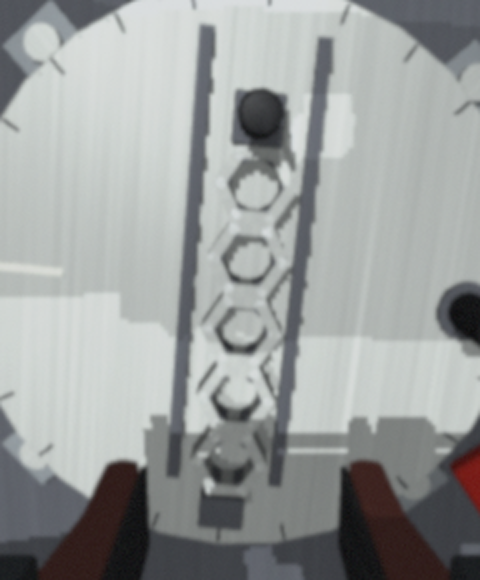

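Run:
```python
from h import *
d=np.radians
turn(PHI,d(-73.6),v=.05); print(get_time())
move_pose([.572,.10,.26],down(0)); im,c=snap("wrist","posF"); np.savez("camF.npz",T=toolT())
cv2.imwrite("pics/posFc.png",cv2.resize(im[60:330,180:460,::-1],None,fx=2.2,fy=2.2,interpolation=cv2.INTER_CUBIC))
x,n,e=rimfit(im,c,C); print(x,n,e)
g=cv2.cvtColor(im,cv2.COLOR_RGB2GRAY).astype(np.float32); aa=d(np.arange(96,116,.1)); acc=0
for r in np.arange(.086,.121,.002):
    uv=np.float32(proj(np.c_[x[0]+r*np.cos(aa),x[1]+r*np.sin(aa),0*aa+.045],c)); s=cv2.remap(g,uv[:,:1],uv[:,1:],1)[:,0]; acc=acc+s-cv2.GaussianBlur(s.reshape(-1,1),(1,61),15)[:,0]
print("mark best",np.degrees(aa[acc.argmax()]))
```

```text
held [ 0.60008644 -0.04231132  0.05949865] 0.19667958277183825 [-0.65789488 -2.0637676   6.61634274]
73.5333
[0.57119798 0.0541002 ] 205 0.0005443041186051351
mark best 106.89999999999938
```

View pics/posFc.png

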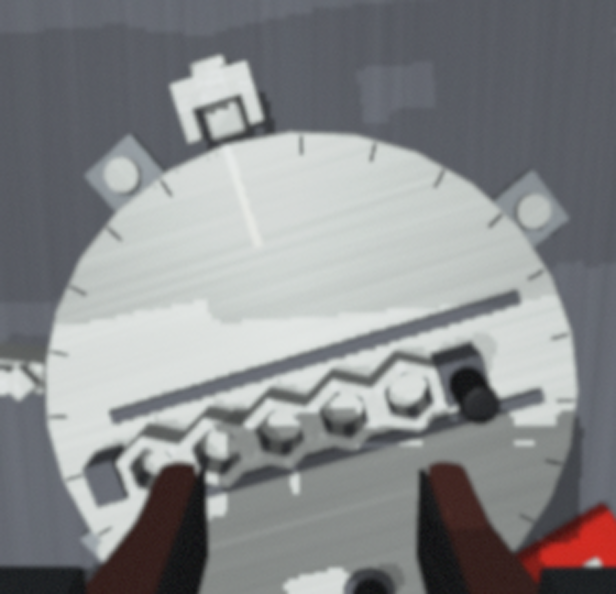

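Run:
```python
from h import *
i=camera_info("wrist");c=(np.array(i["intrinsics"]),np.array(i["dist"]),np.load("camF.npz")["T"]@np.array(i["tool_from_camera"])); x=np.array([.5712,.0541])
def pol(nm,uv,z):
    for q in cast((np.array(uv,float)+.5)/2.2-.5+[180,60],z,c)[:,:2]-x: print(nm,"r %.1f ang %.2f"%(np.hypot(*q)*1e3,np.degrees(np.arctan2(q[1],q[0]))))
pol("mark",[(230,148),(260,246)],.045); pol("fork",[(206,143),(248,133),(199,106),(241,97)],.044); pol("feet",[(122,175),(534,212)],.016)
pol("rail",[(110,417),(519,297)],.05); w=cast((np.array([(110,417),(519,297)])+.5)/2.2-.5+[180,60],.05,c); v=w[1]-w[0]; print(np.degrees(np.arctan2(v[1],v[0]))-90)
im,_=snap("scene"); cv2.imwrite("pics/sceneG.png",cv2.resize(im[170:350,170:420,::-1],None,fx=3,fy=3,interpolation=cv2.INTER_CUBIC))
```

```text
mark r 122.7 ang 106.44
mark r 78.8 ang 106.58
fork r 128.0 ang 110.65
fork r 126.8 ang 102.25
fork r 143.3 ang 109.42
fork r 141.8 ang 102.04
feet r 137.7 ang 130.03
feet r 137.8 ang 39.82
rail r 93.4 ang -178.30
rail r 107.2 ang 29.95
-73.18071253520918
```

View pics/sceneG.png

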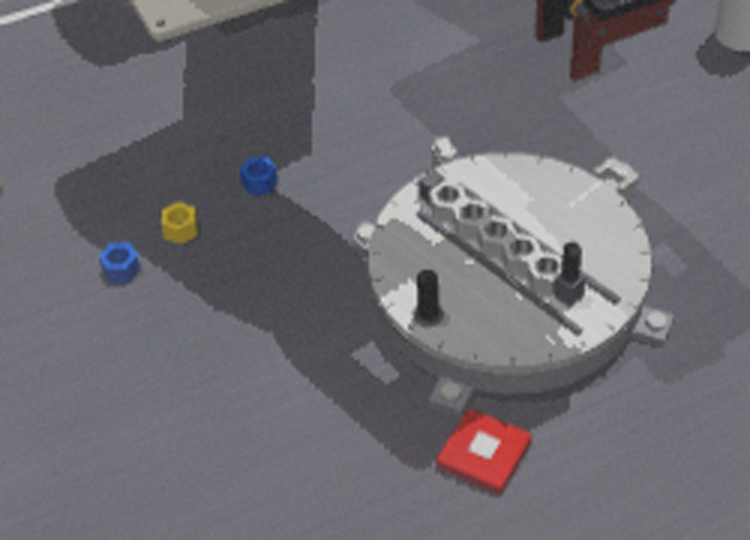

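Run:
```python
from h import *
d=np.radians; phi=d(-73.5)
print(inverse_kinematics([*pw(phi,0,.07),.077],down(phi+np.pi/2)) is not None)
jawmove(phi,.0702,.064,v=.015,until=14)
move_pose([.572,.10,.26],down(0)); im,c=snap("wrist","posH"); print(get_time())
cv2.imwrite("pics/posHc.png",cv2.resize(im[60:330,180:460,::-1],None,fx=2.2,fy=2.2,interpolation=cv2.INTER_CUBIC))
```

```text
True
jaw hit True y 0.0692 w 0.1759822293521962 df [ 3.4  0.7 -3.6]
78.65
```

View pics/posHc.png

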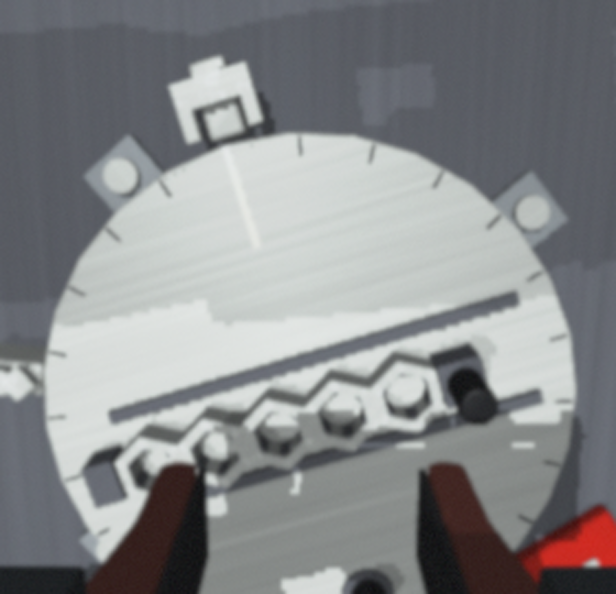

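```bash
python3 -c "
from station import *
job_done(); print(get_time())"
```

```text
the job is handed in; nothing more can be done
the job is handed in; nothing more can be done
```

The job is done and handed in after about 79 s of robot time. All five steel nuts stand in one row against the stop, and the mark points into the weld fork.

- **Load position:** I turned the plate by its post. The mark measured 174.6–174.8° against 175.05° for the load pointer. I then drew the jaw fully back.
- **Nuts:** I set each nut flat in the channel and slid it gently against the stop or the nut before it until I felt contact. The blue and yellow look-alikes and the other things on the bench were left alone. I did not see a nut knocked aside.
- **Jaw:** It came to bear on the row at 70.2 mm from the axis along the channel; a full tight row should put it at 70.0 mm. A harder second push, up to 18 N, stopped at 70.3 mm.
- **Weld position:** The mark ended at about 106.5°, and the middle of the fork measured 106.1–106.4°, so the error is about 0.1–0.4°. A separate brightness-based reading of the mark gave 106.9°, about 0.7° off, which I trust less.
- **Final check:** I pushed the jaw once more after the turn, up to 14 N. It stopped at 69.2 mm, 1 mm less than before. That may be a calibration error seen from the new direction or a small gap being closed. The last picture shows no gap, the mark in the fork and the gripper clear.

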